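# Draw one check ball and present it at the regulator inlet

## Robot

A 6-joint arm with a two-finger parallel gripper is mounted at the origin on the work surface. World frame = base frame: x ahead of the robot, y to its left, z up, the work surface at z = 0. Lengths are in m, angles in rad, forces in N, time in s.
With the tool pointing down it reaches from about 0.35 to 0.85 m from the base axis. Payload 8.1 kg.
Tool frame: the origin (TCP) lies at the centre of the arm's flange, where the gripper is bolted on; the fingertips stand 186 mm ahead of it and the grasp point (between the pads) lies 167 mm ahead of it (robot.grasp_offset is the distance from the TCP to the grasp point, in m); z points along the fingers, y is the line along which they close (so a half turn about z gives the same grasp; the last joint's range is limited). The gripper opens to 93 mm and grips with 3 to 60 N. Pads are 15 mm wide; open, the fingers measure 128 mm over their backs; the gripper's body (75 mm by 188 mm) begins 65 mm behind the grasp point.
Start: joints at [-1.241, 0.13, 1.488, -0, 1.523, -0.085], TCP at [0.242, -0.549, 0.405] pointing down, gripper open.
Joint ranges: [-2.96, 2.96], [-0.89, 2.26], [0.02, 2.5], [-1.34, 4.48], [0, 2.73], [-2.66, 2.66]. Speed limits (rad/s): [2.39, 2.39, 2.79, 3.14, 3.14, 3.14].

## Interface

Orientations are given as a rotation vector (axis times angle).
In Python, from plant import robot gives the robot as it stands.
- The arm moves only by the tool drive_tool, never from a script. Its argument "moves" is one flat list of numbers, 7 for each row, row after row: the finger opening in mm, from 0 to 93, then the shift along the tool's x, y, z in mm, then the turn, a rotation vector about the tool's x, y, z in degrees. A call has 1 to 8 rows; each row shifts and turns the commanded pose from where the row before left it, along the tool's axes as they then stand; what a row does not reach is not made up. A row lasts 1/10 s, in which the tool goes at most 50 mm and 8.59 degrees, less where a joint would pass 70% of its speed; a pose out of reach is approached as far as the arm can. A call is refused whole if a number of a shift passes 50 or a number of a turn 8.59, either way. A call with a gripper value outside its range is refused whole. The fingers move at their own pace and stop on an object; "grip_force" is the grip in N (left out, the last holds). Time passes only in rows, so rows that do not move let the fingers close. It gives the time, the measured TCP pose, the force, the opening and the grip force at its end, in the units of the state.
- robot.read_state(): the state, without advancing time (a new reading comes with each control period).
- robot.read_camera(name): name is "scene" or "top" or "wrist"; returns a dict with "color" (400x640x3 uint8, red, green, blue), "depth" (400x640 float32, m along the optical axis (not along the pixel's ray), 0 where there is no reading), "mtx" (3x3 intrinsics, pixels), "R" (3x3) and "t" (3): a world point X has camera coordinates R X + t. Camera axes: x right, y down, z forward; pixel columns grow to the right and rows downward; lengths in m; the calibration is good to about 2 mm. A picture is of the moment at which its call begins.
- robot.close_job(): hands the job in; it is judged then, once.
The state is a dict: "t": time; "q": joint angles; "dq": joint speeds; "joint_torque": joint torques, N m; "tool_pos": TCP position; "orientation": TCP orientation; "force": force on the tool from outside, world axes, zero at the start; "wrist_torque": the same for the moment, N m; "opening": finger opening in m; "gripper_force": force on a finger pad.
Only numpy, scipy, OpenCV 4.12 (cv2) and the standard library are available. Lean on these libraries where they do the work, as an engineer would, in place of code of your own. Each camera call takes 0.05 s, during which the arm holds its last target. There are 200 camera calls.

## Task

Pull the ball dispenser's sprung lever through its full stroke once so that one steel check ball drops into the dish under the spout, and ease the lever slowly back home. Then lift the dish by its handle, turn it a quarter turn anticlockwise (seen from above) so that handle and lip run in line with the edge-on regulator case, and bring its pouring lip just above the open mouth of the case's inlet from the dispenser side, keeping the dish level and the ball in the middle, without touching the case. Finish still holding the dish there, off everything, and leave the loose parts around alone.

Things in the scene. Friction and masses are not known exactly. Their poses are not given: they have to be found in the camera images.
- dispenser: Lever ball dispenser, bolted to the bench. Origin on the bench under the spout's centre, z up. In its frame (mm): bed plate x -22..130, y -68..20, 58 to 66 high; column at x 112, y -24, 166 tall; foot x 75..150, y -67..19, 22 high. With the lever home nothing overhangs beyond y +20, so the dish is drawn out sideways to +y.
- lever_hinge (a point): Fixed point on the lever's upright pivot axis (50 mm along the dispenser's +x from the spout), at lever_grip's height, 109 mm above the bench.
- lever_grip (a point): Grip of the lever, moving with it: middle of an upright black round post, 18 mm in diameter, 135 mm from the pivot axis. The post stands 83 to 135 mm above the bench, on a flat steel bar; free all round.
- lever (a joint): Lever angle (rad): 0 home, 1.047 at the stop; grows clockwise seen from above. Home, the lever points along the dispenser's -y; pulled, it swings towards its -x (robot) side. It turns a shuttle plate that carries one ball from the magazine to the spout; the ball drops at the end of the stroke, within 0.3 s. Return spring: 1.7 N at the grip at home, 5 N at full stroke; let go, it snaps back.
- spout (a point): Centre of the lower end of the dispenser's spout tube (33 mm outside), 45 mm above the bench, 19 mm above the dish's rim.
- ball1_center (a point): Centre of the steel check ball that lies ready in the dispenser's pocket (20 mm in diameter, 33 g): the one that drops. It rolls freely.
- ball2_center (a point): Centre of the second ball, in the magazine tube above the first (20 mm). It drops into the pocket, 76 mm up, when the lever goes home, and must stay in the dispenser.
- ball3_center (a point): Centre of the third ball, in the magazine tube above the second (20 mm). It must stay in the dispenser.
- dish: Shallow round stainless dish with a straight handle and a pouring lip, loose, about 0.13 kg, standing on the bench under the spout. Origin at the bottom of its foot under the bowl's centre; z up, x from handle to lip. Bowl 110 mm across, rim 26 mm high, hollowed like a shallow sphere, inner floor 6.5 mm above the origin at the centre; a pressed ring of 25 mm radius marks the middle.
- dish_grip (a point): Where to hold the dish's handle: 105 mm from the bowl's centre along the dish's -x, 28 mm above its foot. The handle is a straight bar 12 mm wide and 12 mm high (22 to 34 mm above the foot), running along the dish's x from 53 to 153 mm from the centre.
- lip (a point): Tip of the pouring lip: 64 mm from the bowl's centre along the dish's +x, 24 mm above its foot.
- fixture: Blue steel plate (160 x 190 x 10 mm), fixed, with a cam lock clamping the black regulator case on edge between two jaws. Origin on the bench under the inlet's mouth, z up. The round case (72 mm, 40 mm thick) has its flat faces towards -x and +x: in line with it, edge-on, is along y. Its top is 90 mm high. The dispenser stands on the -y side; jaws and cam stay below 70 mm.
- inlet (a point): Centre of the open mouth of the case's inlet, a round upright threaded tube 29 mm outside and 22 mm inside, on top of the case; the mouth is 111 mm above the bench.
- exhaust_tee: Bystander: orange exhaust tee of a regulator, 115 mm wide, 35 mm high, loose on the bench. Leave alone.
- inlet_nut1: Bystander: brass hexagon inlet nut, 30 mm across, 22 mm high, loose. Leave alone.
- inlet_nut2: Bystander: a second brass inlet nut, like the first. Leave alone.
- purge_cover: Bystander: clear plastic purge cover, 70 mm round, 12 mm high, loose. Leave alone.
- magazine (a point): Top centre of the dispenser's upright clear magazine tube, 29 mm outside, 175 mm above the bench; in the dispenser's frame at x +25, y -43 mm. Fixed.
Not all that is in view belongs to the job. Several things look just like the dish: the one meant starts farthest to the robot's left. Of the things that look like the dispenser, the larger one is meant.

How it is judged:
On the way, in this order (a step that is already met when the one before it is completed fails the run):
1. the lever is pulled to the end of its stroke (value of joint lever above 0.98 rad), for 0.1 s.
2. the lever is eased back home with one ball lying in the dish (value of joint lever below 0.08 rad and distance between ball1_center and dish below 0.035 m), for 0.2 s.
3. the dish is lifted, the ball in its middle (height (world z) of dish above 0.05 m and horizontal distance between ball1_center and dish below 0.025 m), for 0.2 s.
At the end, for the whole second after the job is handed in: Fingers hold the dish still, level to 0.1 rad, off everything: lip 5-50 mm above the inlet mouth and within 20 mm of its centre, in line with the case (0.2 rad), bowl on the dispenser side; ball within 20 mm of the dish centre; lever home, other balls still in the dispenser (all of step 2 and horizontal distance between lip and inlet below 0.02 m and z of lip in the frame of inlet between 0.005 and 0.05 m and angle between the x axis of dish and the y axis of fixture, either way round below 0.2 rad and y of dish in the frame of fixture below -0.03 m and angle between dish's own z axis and vertical below 0.1 rad and horizontal distance between ball1_center and dish below 0.02 m and linear speed of dish below 0.03 m/s and contact force between the fingers and dish above 2 N and contact force between dish and fixture below 0.3 N and height (world z) of each of ball2_center, ball3_center above 0.065 m); the arm keeps its last pose, push and grip.
It fails at once if the lever is let snap back (faster than 2 rad/s on its way home) (velocity of joint lever below -2 rad/s and value of joint lever above 0.15 rad).
It fails at once if a second ball is let out of the dispenser (height (world z) of any of ball2_center, ball3_center below 0.06 m).
It fails at once if the dish is tipped (0.25 rad), or lifted with the ball out of its middle (25 mm from its centre) ((height (world z) of dish above 0.008 m and horizontal distance between ball1_center and dish above 0.025 m) or angle between dish's own z axis and vertical above 0.25 rad).
It fails at once if the dish knocks the case or its fixture (contact force between dish and fixture above 1 N).
It fails at once if a loose part nearby (tee, nuts, purge cover) is disturbed by more than 30 mm (distance of any of exhaust_tee, inlet_nut1, inlet_nut2, purge_cover from where it was at the start of the episode above 0.03 m).
It also fails if it takes over 67 s, if anything falls off the work surface, if the arm or the gripper's body presses on something with over 40 N, if the wrist force passes 120 N, or if a joint passes its speed limit or range.

## Working session

There is one attempt and no reset: what is moved stays moved. The work goes in short steps, Python scripts to look and compute and a tool call to move; the robot and the scene stay as the last step left them, time stands still between calls to the robot, and variables do not carry over. Pictures are saved under pics/ and viewed, at most 10 in all, crops included, and the job is handed in when it is done.

Besides the shell and the picture viewer there is one more tool, called after "Emit:" as name(argument=value, ...) on one line, values as JSON. drive_tool: Moves the arm, as the interface text tells. Its arguments: {"type":"object","properties":{"moves":{"type":"array","items":{"type":"number"}},"grip_force":{"type":"number"}},"required":["moves"]}

```bash
mkdir -p pics; ls; cat > h.py <<'E'
import numpy as np, cv2
from plant import robot
from scipy.spatial.transform import Rotation as Ro
def cap(n):
    c=robot.read_camera(n); np.savez('%s.npz'%n,**c); return c
def pts(c):
    d=c['depth']; v,u=np.mgrid[:d.shape[0],:d.shape[1]]
    K=c['mtx']; P=np.stack([(u-K[0,2])/K[0,0]*d,(v-K[1,2])/K[1,1]*d,d],-1)
    W=(P-c['t'])@c['R']; W[d==0]=np.nan; return W
def proj(c,X):
    p=c['R']@np.array(X)+c['t']; p=c['mtx']@p; return p[:2]/p[2]
def save(c,n): cv2.imwrite('pics/'+n,cv2.cvtColor(c['color'],cv2.COLOR_RGB2BGR))
E
python3 - <<'E'
from h import *
for n in('top','scene'):
    c=cap(n); save(c,n+'1.png'); print(n,c['mtx'],c['R'],c['t'])
print(robot.read_state(), robot.grasp_offset)
E
```

```text
pics
top [[393.69789518   0.         325.04312909]
 [  0.         393.69789518 201.26091465]
 [  0.           0.           1.        ]] [[ 1.76992707e-02 -9.99843182e-01 -5.88564157e-04]
 [-9.93883571e-01 -1.75295905e-02 -1.09032840e-01]
 [ 1.09005425e-01  2.51476600e-03 -9.94037974e-01]] [-0.06515001  0.56041595  1.09121107]
scene [[473.41146605   0.         314.36460642]
 [  0.         473.41146605 198.94146305]
 [  0.           0.           1.        ]] [[-0.79630899  0.60468391  0.01579132]
 [ 0.50773178  0.68236682 -0.52591251]
 [-0.3287863  -0.41077111 -0.85039206]] [ 0.45089312 -0.18318719  1.63460762]
{'t': 0.1, 'q': array([-1.24143614e+00,  1.31071498e-01,  1.48916661e+00, -3.52878796e-05,
        1.52300095e+00, -8.53761769e-02]), 'dq': array([ 0.0008248 , -0.00029241, -0.00156886,  0.00064336,  0.00271836,
        0.00093924]), 'joint_torque': array([ 8.47935207e-04, -5.61340213e+01, -4.93094766e+01,  7.67559791e-02,
        2.91117484e-02, -7.31614500e-05]), 'tool_pos': array([ 0.24172937, -0.54892504,  0.40380262]), 'orientation': array([-3.07269213e+00, -6.46474434e-01,  3.69470328e-04]), 'force': array([-0.3611286 , -0.43474455, -0.23542309]), 'wrist_torque': array([-0.02661647,  0.00751932,  0.01450134]), 'gripper_force': 0.0, 'opening': 0.09297530065259932} 0.1673
```

View pics/top1.png

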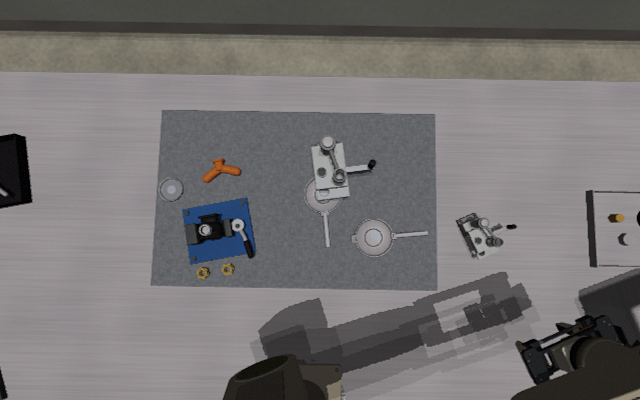

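View pics/scene1.png

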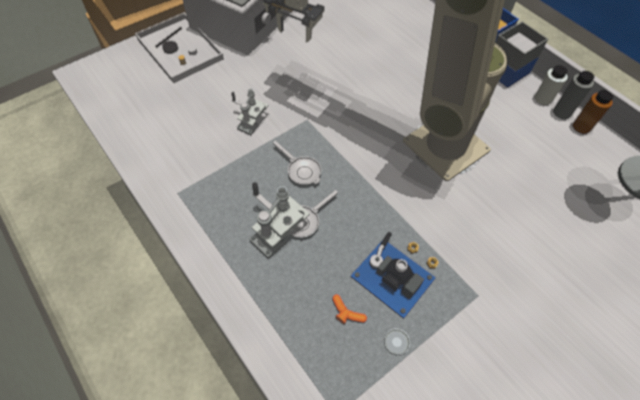

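Top view: the dispenser is near (330,170), with the lever post at (372,164) and the target dish under its spout, bowl at (322,195) and handle down to (327,245). The fixture and inlet are at (205,230), the tee at (222,170), the nuts at (203,272) and (228,268), and the purge cover at (171,189). The dish at (373,237) and the small dispenser at (480,235) are decoys.

```bash
python3 - <<'E'
from h import *
c=dict(np.load('top.npz')); W=pts(c)
s=dict(np.load('scene.npz')); WS=pts(s)
def reg(W,u0,u1,v0,v1,z0,z1):
    P=W[v0:v1,u0:u1].reshape(-1,3); return P[(P[:,2]>z0)&(P[:,2]<z1)]
def show(n,P): 
    print(n,len(P),P.mean(0).round(4) if len(P) else '',((P.min(0)+P.max(0))/2).round(4) if len(P) else '',np.ptp(P,axis=0).round(3) if len(P) else '')
show('post',reg(W,362,380,155,172,.125,.145))
show('mag175',reg(W,300,350,130,205,.168,.19))
show('col166',reg(W,300,350,130,205,.155,.168))
show('bed',reg(W,300,350,130,210,.055,.07))
show('inlet',reg(W,190,220,215,245,.104,.118))
show('case',reg(W,180,250,200,262,.08,.1))
show('plate',reg(W,175,262,190,270,.005,.015))
h=reg(W,318,335,212,250,.028,.04); show('handle',h)
show('dishrim',reg(W,300,340,190,216,.02,.03))
show('table',reg(W,270,300,180,280,-.05,.05))
# hull rects
for n,(P) in dict(bed=reg(W,300,350,130,210,.055,.07),case=reg(W,180,250,200,262,.078,.1),plate=reg(W,175,262,190,270,.005,.016)).items():
    print(n,cv2.minAreaRect((P[:,:2]*1000).astype(np.float32)))
print('handle line',cv2.fitLine((h[:,:2]*1000).astype(np.float32),cv2.DIST_HUBER,0,.01,.01).ravel())
big=cv2.resize(cv2.cvtColor(c['color'],cv2.COLOR_RGB2BGR)[125:285,160:390],None,fx=3.4,fy=3.4,interpolation=cv2.INTER_CUBIC); cv2.imwrite('pics/crop1.png',big)
E
```

```text
post 36 [ 0.6539 -0.1785  0.1343] [ 0.6544 -0.1791  0.1334] [0.016 0.016 0.013]
mag175 50 [ 0.6313 -0.0865  0.1732] [ 0.6568 -0.0773  0.1739] [0.108 0.054 0.012]
col166 220 [ 0.6848 -0.065   0.1607] [ 0.6611 -0.0738  0.1614] [0.117 0.068 0.013]
bed 482 [ 0.6326 -0.0726  0.0657] [ 0.6425 -0.0688  0.0632] [0.162 0.105 0.014]
inlet 59 [0.4715 0.2588 0.1095] [0.4714 0.259  0.1094] [0.027 0.029 0.01 ]
case 182 [0.4691 0.2545 0.0884] [0.471  0.2575 0.0898] [0.046 0.053 0.02 ]
plate 2430 [0.4739 0.2455 0.0098] [0.4781 0.2542 0.01  ] [0.229 0.259 0.01 ]
handle 157 [ 0.4836 -0.0603  0.0332] [ 0.4816 -0.0593  0.0333] [0.099 0.024 0.01 ]
dishrim 77 [ 0.547  -0.0388  0.0249] [ 0.558  -0.0462  0.025 ] [0.071 0.098 0.01 ]
table 2991 [0.481  0.0611 0.0008] [0.4823 0.0616 0.0005] [0.289 0.093 0.015]
bed ((642.6548461914062, -68.55936431884766), (152.30528259277344, 87.87056732177734), 8.350016593933105)
case ((471.2458190917969, 258.57666015625), (41.3447380065918, 56.45984649658203), 13.06968879699707)
plate ((477.85888671875, 254.15948486328125), (228.07693481445312, 255.4850311279297), 1.0341390371322632)
handle line [ 9.9408263e-01  1.0862648e-01  4.8189157e+02 -6.0462944e+01]
```

View pics/crop1.png

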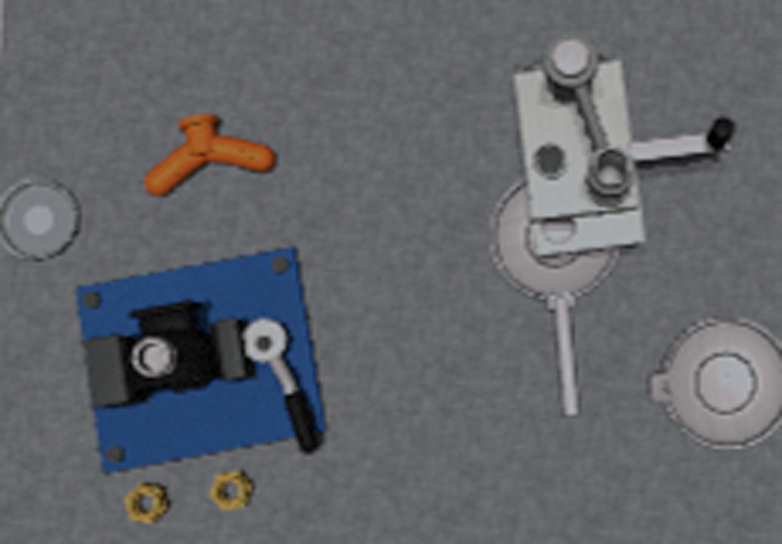

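```bash
cat >> h.py <<'E'
def yaw(s): 
    x=Ro.from_rotvec(s['orientation']).as_matrix(); return np.degrees(np.arctan2(x[1,0],x[0,0])), np.degrees(np.arccos(-x[2,2]))
def togo(target,psi=None):
    "tool-frame mm and tool-z turn to bring grasp point to target (shift in present axes)"
    s=robot.read_state(); R=Ro.from_rotvec(s['orientation']).as_matrix()
    g=s['tool_pos']+R[:,2]*robot.grasp_offset; p,t=yaw(s)
    print('t %.2f g'%s['t'],g.round(4),'psi %.2f tilt %.2f'%(p,t),'op %.1f gf %.1f F'%(s['opening']*1e3,s['gripper_force']),s['force'].round(1),'q',np.degrees(s['q']).round(0))
    d=(np.array(target)-g)*1e3
    print('shift now-axes',(R.T@d).round(1))
    if psi is not None:
        R2=Ro.from_euler('z',psi,degrees=True).as_matrix()@np.diag([1,-1,-1]); print('turn z',round(p-psi,2),'shift after turn',(R2.T@d).round(1))
E
python3 - <<'E'
from h import *
c=dict(np.load('top.npz')); W=pts(c)
hsv=cv2.cvtColor(c['color'],cv2.COLOR_RGB2HSV)
m=((hsv[...,0]>100)&(hsv[...,0]<125)&(hsv[...,1]>120)&(W[...,2]<.03)); m[:, :170]=0;m[:,270:]=0;m[:190]=0;m[270:]=0
r=cv2.minAreaRect((W[m][:,:2]*1000).astype(np.float32)); print('blue',m.sum(),r)
P=W[212:250,318:335].reshape(-1,3);P=P[(P[:,2]>.026)&(P[:,2]<.042)]
print('handle rect',cv2.minAreaRect((P[:,:2]*1000).astype(np.float32)))
togo([.6545,-.179,.238],68)
E
```

```text
blue 2262 ((474.735595703125, 252.2061767578125), (159.21963500976562, 193.4844207763672), 11.5838041305542)
handle rect ((481.662109375, -56.4959602355957), (100.38245391845703, 22.734909057617188), 4.298573970794678)
t 0.10 g [ 0.2416 -0.5487  0.2365] psi 23.76 tilt 0.09 op 93.0 gf 0.0 F [-0.4 -0.4 -0.2] q [-71.   8.  85.  -0.  87.  -5.]
shift now-axes [ 526.8 -172.    -1.2]
turn z -44.24 shift after turn [497.4 244.3  -1.5]
```

Emit:
drive_tool(moves=[50,0,0,0,0,0,-7.4,50,0,0,0,0,0,-7.4,50,0,0,0,0,0,-7.4,50,0,0,0,0,0,-7.4,50,0,0,0,0,0,-7.4,50,0,0,0,0,0,-7.2,50,20,10,0,0,0,0,50,31,15,0,0,0,0], grip_force=20)

```text
t: 0.9
tool_pos: [0.2834, -0.5115, 0.404]
orientation: [-2.606, -1.752, 0.0]
force: [1.1, -0.4, -0.8]
opening: 0.0503
gripper_force: 0.0
```

Emit:
drive_tool(moves=[50,32,16,0,0,0,0,50,32,16,0,0,0,0,50,32,16,0,0,0,0,50,32,16,0,0,0,0,50,32,16,0,0,0,0,50,32,16,0,0,0,0,50,32,16,0,0,0,0,50,32,16,0,0,0,0])

```text
t: 1.7
tool_pos: [0.4997, -0.3207, 0.4043]
orientation: [-2.604, -1.756, 0.0]
force: [0.6, 0.2, 0.6]
opening: 0.0499
gripper_force: 0.0
```

Emit:
drive_tool(moves=[50,32,16,0,0,0,0,50,32,16,0,0,0,0,50,32,16,0,0,0,0,50,32,16,0,0,0,0,50,26,11,0,0,0,0,50,0,0,0,0,0,0,50,0,0,0,0,0,0])

```text
t: 2.4
tool_pos: [0.6262, -0.2069, 0.4039]
orientation: [-2.603, -1.757, 0.002]
force: [-0.6, 0.6, -0.5]
opening: 0.0501
gripper_force: 0.0
```

```bash
python3 - <<'E'
from h import *
togo([.6545,-.179,.122],68)
c=cap('wrist'); save(c,'w1.png'); W=pts(c)
P=W.reshape(-1,3); P=P[np.isfinite(P).all(1)]
d=P-[.6545,-.179,.134]; Q=P[(np.hypot(d[:,0],d[:,1])<.03)&(abs(d[:,2])<.006)]
print('post',len(Q),Q.mean(0),(Q.min(0)+Q.max(0))/2,np.ptp(Q,axis=0), proj(c,[.6545,-.179,.134]))
m=(P[:,2]>.15)&(P[:,0]>.55)&(P[:,0]<.8)&(P[:,1]<.05); print('zmax',P[m][:,2].max() if m.any() else None)
E
```

```text
t 2.40 g [ 0.626  -0.2068  0.2366] psi 68.04 tilt 0.08 op 50.1 gf 0.0 F [-0.6  0.6 -0.5] q [-23.  17.  75.  -0.  89.  -1.]
shift now-axes [ 36.5  16.2 114.6]
turn z 0.04 shift after turn [ 36.5  16.  114.6]
post 327 [ 0.6554194  -0.17745616  0.13481855] [ 0.6555426  -0.17795317  0.13284637] [0.0174821  0.01781556 0.00887485] [340.63796731 166.89577091]
zmax 0.3446889178003251
```

View pics/w1.png

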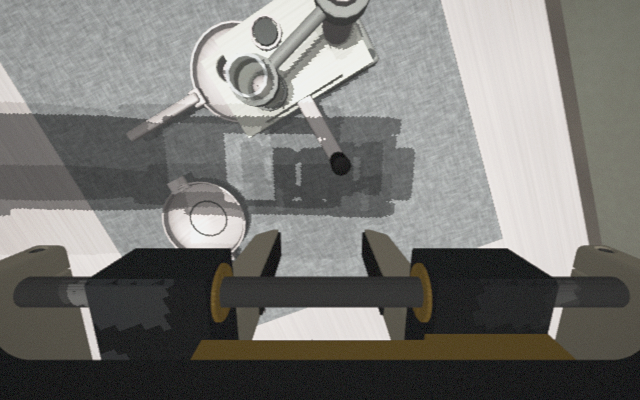

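The wrist view shows the black post top at about (340,163), between the open fingers' approach line and clear all round, within 1–2 mm of my estimate. Next I move over it, lower and close.

Emit:
drive_tool(moves=[50,19,8,0,0,0,0,50,18,8,0,0,0,0,50,0,0,15,0,0,0,50,0,0,20,0,0,0,50,0,0,20,0,0,0,50,0,0,20,0,0,0,50,0,0,20,0,0,0,50,0,0,19,0,0,0])

```text
t: 3.25
tool_pos: [0.6534, -0.1805, 0.2887]
orientation: [-2.606, -1.753, 0.002]
force: [-0.1, 0.8, -0.5]
opening: 0.0502
gripper_force: 0.0
```

Emit:
drive_tool(moves=[50,0,0,0,0,0,0,15,0,0,0,0,0,0,10,0,0,0,0,0,0,10,0,0,0,0,0,0,10,0,0,0,0,0,0], grip_force=15)

```text
t: 3.75
tool_pos: [0.6551, -0.1792, 0.292]
orientation: [2.604, 1.755, 0.002]
force: [0.1, 0.4, 0.6]
opening: 0.0224
gripper_force: 0.0
```

```bash
python3 - <<'E'
from h import *
togo([.655,-.1785,.122],68)
s=robot.read_state(); psi=yaw(s)[0]; g=(s['tool_pos']+Ro.from_rotvec(s['orientation']).as_matrix()[:,2]*.1673)[:2]*1e3
# arc about hinge
h=np.array([635.2,-45.4]); print('r',np.linalg.norm(g-h), np.degrees(np.arctan2(*(g-h)[::-1])))
a0=np.degrees(np.arctan2(*(g-h)[::-1])); r=np.linalg.norm(g-h)
p=np.radians(psi); A=np.array([[np.cos(p),np.sin(p)],[np.sin(p),-np.cos(p)]])
th=np.linspace(0,60,17); P=h+r*np.stack([np.cos(np.radians(a0-th)),np.sin(np.radians(a0-th))],1)
print((np.diff(P,axis=0)@A.T).round(1).tolist())
E
```

```text
t 3.75 g [ 0.6554 -0.1793  0.1247] psi 67.97 tilt 0.11 op 22.4 gf 0.0 F [0.1 0.4 0.6] q [-20.  24.  78.  -0.  78.   2.]
shift now-axes [ 0.6 -0.7  2.7]
turn z -0.03 shift after turn [ 0.6 -0.7  2.7]
r 135.44839729010837 -81.40877681933912
[[-4.3, -7.8], [-3.7, -8.0], [-3.2, -8.3], [-2.7, -8.5], [-2.1, -8.6], [-1.5, -8.7], [-1.0, -8.8], [-0.4, -8.9], [0.2, -8.9], [0.8, -8.8], [1.3, -8.8], [1.9, -8.7], [2.5, -8.5], [3.0, -8.3], [3.6, -8.1], [4.1, -7.9]]
```

Emit:
drive_tool(moves=[10,0,0,0,0,0,0,10,0,0,0,0,0,0,10,0,0,0,0,0,0,10,0,0,0,0,0,0])

```text
t: 4.15
tool_pos: [0.6552, -0.1791, 0.2916]
orientation: [2.604, 1.755, 0.002]
force: [0.9, -0.6, 5.2]
opening: 0.018
gripper_force: 15.0
```

```bash
python3 -c "
from h import *
togo([.655,-.1785,.122],68)"
```

```text
t 4.15 g [ 0.6555 -0.1792  0.1243] psi 67.97 tilt 0.10 op 18.0 gf 15.0 F [ 0.9 -0.6  5.2] q [-20.  24.  78.  -0.  78.   2.]
shift now-axes [ 0.5 -0.7  2.3]
turn z -0.03 shift after turn [ 0.5 -0.7  2.3]
```

Post gripped (18.0 mm opening, 15 N). Now the pull along the arc.

Emit:
drive_tool(moves=[10,-4.3,-7.8,0,0,0,0,10,-3.7,-8,0,0,0,0,10,-3.2,-8.3,0,0,0,0,10,-2.7,-8.5,0,0,0,0,10,-2.1,-8.6,0,0,0,0,10,-1.5,-8.7,0,0,0,0,10,-1,-8.8,0,0,0,0,10,-0.4,-8.9,0,0,0,0])

```text
t: 4.95
tool_pos: [0.5846, -0.172, 0.2913]
orientation: [2.604, 1.753, 0.001]
force: [4.0, -4.1, 2.4]
opening: 0.0174
gripper_force: 15.0
```

```bash
python3 -c "
from h import *
togo([.6,-.1785,.122])"
```

```text
t 4.95 g [ 0.5849 -0.1723  0.124 ] psi 67.91 tilt 0.14 op 17.4 gf 15.0 F [ 4.  -4.1  2.4] q [-21.  13.  91.  -0.  76.   1.]
shift now-axes [-0.1 16.3  2.1]
```

Emit:
drive_tool(moves=[10,0.2,-8.9,0,0,0,0,10,0.8,-8.8,0,0,0,0,10,1.3,-8.8,0,0,0,0,10,1.9,-8.7,0,0,0,0,10,2.5,-8.5,0,0,0,0,10,3,-8.3,0,0,0,0,10,3.6,-8.1,0,0,0,0,10,4.1,-7.9,0,0,0,0])

```text
t: 5.75
tool_pos: [0.5282, -0.1302, 0.291]
orientation: [2.603, 1.754, 0.001]
force: [10.4, -13.1, -0.3]
opening: 0.0178
gripper_force: 15.0
```

Emit:
drive_tool(moves=[10,0,0,0,0,0,0,10,0,0,0,0,0,0,10,0,0,0,0,0,0])

```text
t: 6.05
tool_pos: [0.5285, -0.1305, 0.291]
orientation: [2.603, 1.754, 0.001]
force: [6.0, -6.5, 0.1]
opening: 0.0175
gripper_force: 15.0
```

```bash
python3 - <<'E'
from h import *
togo([.5292,-.1293,.122])
s=robot.read_state(); g=(s['tool_pos']+Ro.from_rotvec(s['orientation']).as_matrix()[:,2]*.1673)[:2]*1e3
v=g-[635.2,-45.4]; print(np.linalg.norm(v), -81.65-np.degrees(np.arctan2(v[1],v[0]))%360+360)
c=cap('wrist'); save(c,'w2.png')
E
```

```text
t 6.05 g [ 0.5289 -0.1309  0.1237] psi 67.94 tilt 0.19 op 17.5 gf 15.0 F [ 6.  -6.5  0.1] q [-19.   4. 102.  -0.  75.   3.]
shift now-axes [ 1.6 -0.4  1.7]
136.43325873292912 59.52060186125436
```

View pics/w2.png

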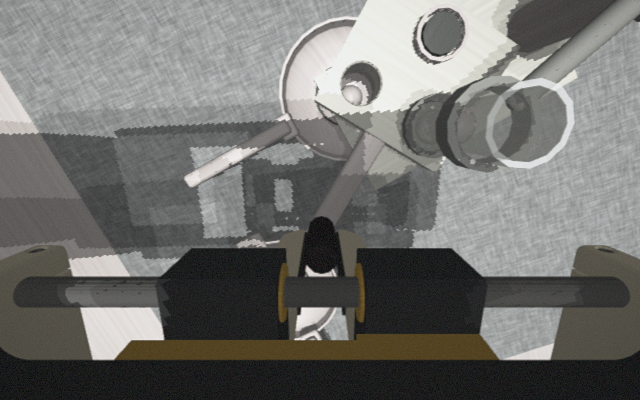

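Lever is at about 59.5°, at the stop. The ball shows through the spout hole at (352,95). Now easing it back.

Emit:
drive_tool(moves=[10,-4.1,7.9,0,0,0,0,10,-3.6,8.1,0,0,0,0,10,-3,8.3,0,0,0,0,10,-2.5,8.5,0,0,0,0,10,-1.9,8.7,0,0,0,0,10,-1.3,8.8,0,0,0,0,10,-0.8,8.8,0,0,0,0,10,-0.2,8.9,0,0,0,0])

```text
t: 6.9
tool_pos: [0.5857, -0.1716, 0.2908]
orientation: [-2.605, -1.756, 0.0]
force: [3.0, 2.2, 6.5]
opening: 0.0174
gripper_force: 15.0
```

Emit:
drive_tool(moves=[10,0.4,8.9,0,0,0,0,10,1,8.8,0,0,0,0,10,1.5,8.7,0,0,0,0,10,2.1,8.6,0,0,0,0,10,2.7,8.5,0,0,0,0,10,3.2,8.3,0,0,0,0,10,3.7,8,0,0,0,0,10,4.3,7.8,0,0,0,0])

```text
t: 7.7
tool_pos: [0.6551, -0.1795, 0.2905]
orientation: [-2.605, -1.755, 0.002]
force: [0.3, -0.7, 6.1]
opening: 0.0178
gripper_force: 15.0
```

Emit:
drive_tool(moves=[10,0,0,0,0,0,0,10,0,0,0,0,0,0])

```text
t: 7.9
tool_pos: [0.6552, -0.1794, 0.2905]
orientation: [-2.605, -1.756, 0.001]
force: [2.6, -0.9, 4.9]
opening: 0.0174
gripper_force: 15.0
```

```bash
python3 -c "
from h import *
togo([.6555,-.1792,.122])
c=cap('wrist');save(c,'w3.png')"
```

```text
t 7.90 g [ 0.655  -0.1795  0.1232] psi 67.96 tilt 0.05 op 17.4 gf 15.0 F [ 2.6 -0.9  4.9] q [-20.  24.  78.  -0.  78.   2.]
shift now-axes [0.4 0.3 1.2]
```

Emit:
drive_tool(moves=[50,0,0,0,0,0,0,50,0,0,0,0,0,0,50,0,0,0,0,0,0,50,0,0,0,0,0,0,50,0,0,-20,0,0,0,50,0,0,-30,0,0,0,50,0,0,-30,0,0,0,50,0,0,-30,0,0,0])

```text
t: 8.75
tool_pos: [0.6546, -0.1789, 0.4015]
orientation: [-2.604, -1.756, 0.001]
force: [0.5, -0.5, 0.0]
opening: 0.0499
gripper_force: 0.0
```

Emit:
drive_tool(moves=[50,-15,-30,-10,0,0,0,50,-15,-30,0,0,0,0,50,-15,-30,0,0,0,0,50,-15,-30,0,0,0,0,50,0,0,0,0,0,8.5,50,0,0,0,0,0,8.5,50,0,0,0,0,0,8.5,50,0,0,0,0,0,8.5])

```text
t: 9.55
tool_pos: [0.5208, -0.1896, 0.4107]
orientation: [-3.007, -0.908, 0.0]
force: [-0.0, -1.1, 0.1]
opening: 0.0502
gripper_force: 0.0
```

Emit:
drive_tool(moves=[50,0,0,0,0,0,8.5,50,0,0,0,0,0,8.5,50,0,0,0,0,0,8.5,50,0,0,0,0,0,0,50,0,0,0,0,0,0])

```text
t: 10.05
tool_pos: [0.521, -0.1896, 0.4107]
orientation: [-3.132, -0.239, 0.0]
force: [-0.5, 0.4, -0.1]
opening: 0.0502
gripper_force: 0.0
```

```bash
python3 - <<'E'
from h import *
togo([.4796,-.0595,.115],7)
c=cap('wrist');save(c,'w4.png'); print([proj(c,p).round(0) for p in([.4796,-.0595,.034],[.532,-.05,.034],[.432,-.065,.034],[.5857,-.0527,.02])])
t=cap('top');save(t,'top2.png')
E
```

```text
t 10.05 g [ 0.5209 -0.1896  0.2434] psi 8.73 tilt 0.02 op 50.2 gf 0.0 F [-0.5  0.4 -0.1] q [-25.   0.  92.  -0.  88.  56.]
shift now-axes [ -21.1 -134.8  128.4]
turn z 1.73 shift after turn [ -25.2 -134.1  128.4]
[array([217., 200.]), array([211., 158.]), array([218., 235.]), array([220., 115.])]
```

View pics/w4.png

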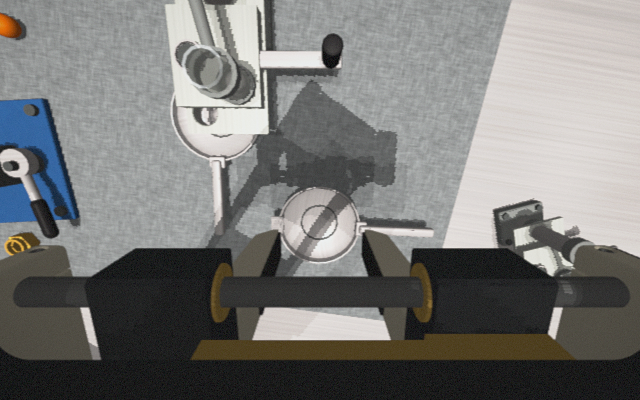

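The lever is home, post at (332,50). The target handle runs from (217,160) to (221,235), with the bowl at (216,115). The decoy dish is at (319,223).

```bash
python3 - <<'E'
from h import *
c=dict(np.load('wrist.npz')); W=pts(c)
P=W[155:245,195:245].reshape(-1,3);P=P[np.isfinite(P).all(1)&(P[:,2]>.027)&(P[:,2]<.042)]
P=P[(P[:,1]>-.1)&(P[:,1]<-.03)]
xy=(P[:,:2]*1000).astype(np.float32)
print(len(P),P.mean(0),cv2.minAreaRect(xy),P[:,0].min(),P[:,0].max())
l=cv2.fitLine(xy,cv2.DIST_HUBER,0,.01,.01).ravel();print(l,np.degrees(np.arctan2(l[1],l[0])))
# rim: height 24-28
from scipy.optimize import least_squares
Q=W[80:170,160:290].reshape(-1,3);Q=Q[np.isfinite(Q).all(1)&(abs(Q[:,2]-.0255)<.0025)]*1e3
Q=Q[np.abs(np.hypot(Q[:,0]-585,Q[:,1]+52)-54)<9]
f=least_squares(lambda p:np.hypot(Q[:,0]-p[0],Q[:,1]-p[1])-54,[585,-52],loss='soft_l1');print(len(Q),f.x)
E
```

```text
885 [ 0.4893471  -0.06105229  0.03301751] ((486.06890869140625, -68.72933197021484), (102.67098236083984, 42.96284484863281), 10.40604019165039) 0.43333608834945186 0.5404401249659821
[ 9.9399126e-01  1.0945975e-01  4.8704767e+02 -6.1523911e+01] 6.2841735
401 [585.26632847 -50.19363084]
```

Emit:
drive_tool(moves=[40,0,0,0,0,0,2.4,40,0,0,0,0,0,0,40,0,0,0,0,0,0])

```text
t: 10.45
tool_pos: [0.5211, -0.1896, 0.4107]
orientation: [3.137, 0.17, -0.0]
force: [0.4, 0.1, -0.1]
opening: 0.0401
gripper_force: 0.0
```

```bash
python3 -c "
from h import *
togo([.4808,-.062,.028],6.3)"
```

```text
t 10.45 g [ 0.5211 -0.1896  0.2434] psi 6.20 tilt 0.00 op 40.1 gf 0.0 F [ 0.4  0.1 -0.1] q [-25.   0.  92.  -0.  88.  59.]
shift now-axes [ -26.2 -131.2  215.4]
turn z -0.1 shift after turn [ -26.  -131.3  215.4]
```

Emit:
drive_tool(moves=[40,-5,-26,10,0,0,0,40,-5,-26,20,0,0,0,40,-5,-26,20,0,0,0,40,-5,-26,20,0,0,0,40,-6,-27,20,0,0,0,40,0,0,20,0,0,0,40,0,0,0,0,0,0,40,0,0,0,0,0,0])

```text
t: 11.25
tool_pos: [0.4814, -0.0622, 0.3011]
orientation: [3.137, 0.168, -0.001]
force: [-0.7, 1.0, 0.8]
opening: 0.0402
gripper_force: 0.0
```

```bash
python3 - <<'E'
from h import *
togo([.4808,-.062,.028],6.3)
c=cap('wrist');save(c,'w5.png'); W=pts(c)
P=W.reshape(-1,3);P=P[np.isfinite(P).all(1)&(P[:,2]>.027)&(P[:,2]<.042)&(P[:,0]<.53)&(P[:,0]>.43)&(P[:,1]>-.09)&(P[:,1]<-.03)]
xy=(P[:,:2]*1000).astype(np.float32)
l=cv2.fitLine(xy,cv2.DIST_HUBER,0,.01,.01).ravel();print(len(P),l,np.degrees(np.arctan2(l[1],l[0])),P[:,2].max())
E
```

```text
t 11.25 g [ 0.4814 -0.0623  0.1338] psi 6.13 tilt 0.02 op 40.2 gf 0.0 F [-0.7  1.   0.8] q [-13.  -6. 110.  -0.  76.  70.]
shift now-axes [ -0.5  -0.3 105.8]
turn z -0.17 shift after turn [ -0.5  -0.3 105.8]
1459 [ 9.9453127e-01  1.0443947e-01  4.8448892e+02 -5.9687202e+01] 5.9948726 0.03648055994288594
```

View pics/w5.png

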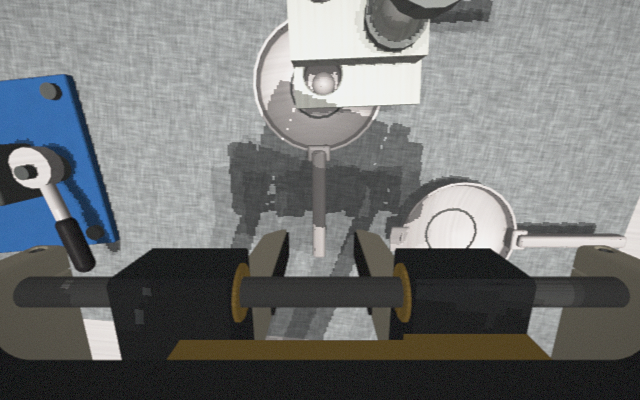

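The handle at (320,150–255) lies centred between the fingers, and the ball is visible through the spout at (323,85). Next I lower onto the handle.

Emit:
drive_tool(moves=[40,-0.5,-1,20,0,0,0,40,0,0,25,0,0,0,40,0,0,25,0,0,0,40,0,0,20,0,0,0,40,0,0,11,0,0,0,40,0,0,5,0,0,0,40,0,0,0,0,0,0,25,0,0,0,0,0,0])

```text
t: 12.1
tool_pos: [0.4815, -0.0614, 0.196]
orientation: [3.137, 0.166, 0.003]
force: [0.3, -0.3, 0.5]
opening: 0.0359
gripper_force: 0.0
```

Emit:
drive_tool(moves=[17,0,0,0,0,0,0,14,0,0,0,0,0,0,11,0,0,0,0,0,0,8,0,0,0,0,0,0,5,0,0,0,0,0,0,5,0,0,0,0,0,0], grip_force=25)

```text
t: 12.7
tool_pos: [0.4809, -0.0612, 0.1949]
orientation: [3.137, 0.166, 0.001]
force: [0.2, 1.2, 1.1]
opening: 0.0119
gripper_force: 25.0
```

```bash
python3 -c "
from h import *
togo([.4808,-.061,.028],6.3)"
```

```text
t 12.70 g [ 0.481  -0.0612  0.0276] psi 6.07 tilt 0.02 op 11.9 gf 25.0 F [0.2 1.2 1.1] q [-13.   2. 114.   0.  64.  71.]
shift now-axes [-0.2 -0.2 -0.4]
turn z -0.23 shift after turn [-0.2 -0.2 -0.4]
```

Emit:
drive_tool(moves=[5,0,0,0,0,0,0,5,0,0,0,0,0,0,5,0,0,-0.5,0,0,0,5,0,0,-1,0,0,0,5,0,0,-1,0,0,0,5,0,0,-1,0,0,0,5,0,0,-0.5,0,0,0,5,0,0,0,0,0,0], grip_force=60)

```text
t: 13.5
tool_pos: [0.4807, -0.0612, 0.1987]
orientation: [-3.137, -0.166, 0.0]
force: [0.2, -0.0, -1.9]
opening: 0.0115
gripper_force: 60.0
```

Emit:
drive_tool(moves=[5,0,-1,0,0,0,0,5,0,-2,0,0,0,0,5,0,-4,0,0,0,0,5,0,-6,0,0,0,0,5,0,-8,0,0,0,0,5,0,-8,0,0,0,0,5,0,-8,0,0,0,0,5,0,-8,0,0,0,0])

```text
t: 14.3
tool_pos: [0.4759, -0.0155, 0.1987]
orientation: [-3.137, -0.167, 0.0]
force: [-0.2, 0.4, -1.6]
opening: 0.0113
gripper_force: 60.0
```

Emit:
drive_tool(moves=[5,0,-8,0,0,0,0,5,0,-8,0,0,0,0,5,0,-8,0,0,0,0,5,0,-8,0,0,0,0,5,0,-8,0,0,0,0,5,0,-8,0,0,0,0,5,0,-6,0,0,0,0,5,0,-4,0,0,0,0])

```text
t: 15.1
tool_pos: [0.4698, 0.0419, 0.1987]
orientation: [-3.137, -0.167, 0.0]
force: [-0.2, -0.8, -2.0]
opening: 0.0111
gripper_force: 60.0
```

Emit:
drive_tool(moves=[5,0,-2,0,0,0,0,5,0,-1,0,0,0,0,5,0,0,0,0,0,0,5,0,0,0,0,0,0,5,0,0,0,0,0,0,5,0,0,0,0,0,0])

```text
t: 15.7
tool_pos: [0.4696, 0.0441, 0.1988]
orientation: [3.137, 0.166, 0.0]
force: [-0.1, -0.3, -1.0]
opening: 0.0112
gripper_force: 60.0
```

```bash
python3 - <<'E'
from h import *
togo([.4808,-.061,.028],6.3)
c=cap('wrist');save(c,'w6.png'); t=cap('top'); save(t,'top3.png')
E
```

```text
t 15.70 g [0.4696 0.0441 0.0315] psi 6.05 tilt 0.00 op 11.2 gf 60.0 F [-0.1 -0.3 -1. ] q [ -1.  -0. 116.  -0.  64.  83.]
shift now-axes [  0.  105.7   3.5]
turn z -0.25 shift after turn [ -0.4 105.7   3.5]
```

View pics/w6.png

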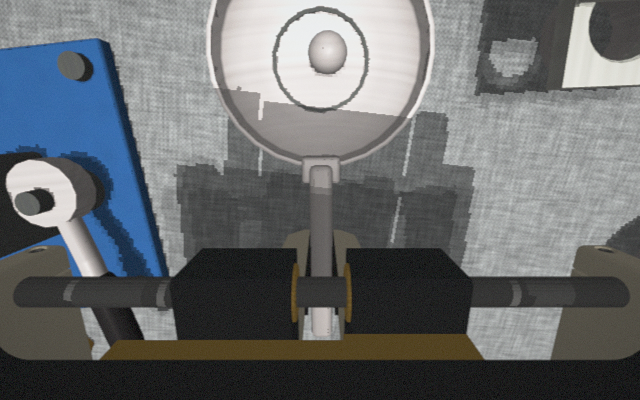

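The dish is clear of the bed and the ball sits in the ring at (327,52), ring centre about (321,58). Now the lift.

Emit:
drive_tool(moves=[5,0,0,-1,0,0,0,5,0,0,-3,0,0,0,5,0,0,-5,0,0,0,5,0,0,-8,0,0,0,5,0,0,-10,0,0,0,5,0,0,-10,0,0,0,5,0,0,-10,0,0,0,5,0,0,-10,0,0,0])

```text
t: 16.6
tool_pos: [0.4697, 0.0442, 0.257]
orientation: [3.137, 0.166, 0.001]
force: [0.1, 0.1, -1.6]
opening: 0.012
gripper_force: 60.0
```

Emit:
drive_tool(moves=[5,0,0,-10,0,0,0,5,0,0,-10,0,0,0,5,0,0,-10,0,0,0,5,0,0,-10,0,0,0,5,0,0,-8,0,0,0,5,0,0,-6,0,0,0,5,0,0,-5,0,0,0,5,0,0,-3,0,0,0])

```text
t: 17.4
tool_pos: [0.4696, 0.0442, 0.3181]
orientation: [3.137, 0.166, 0.0]
force: [0.4, 0.9, -2.3]
opening: 0.0112
gripper_force: 60.0
```

Emit:
drive_tool(moves=[5,0,0,-1,0,0,0,5,0,0,0,0,0,0,5,0,0,0,0,0,0])

```text
t: 17.7
tool_pos: [0.4694, 0.0443, 0.3183]
orientation: [-3.137, -0.166, 0.001]
force: [-0.4, 0.3, -1.6]
opening: 0.0116
gripper_force: 60.0
```

```bash
cat > m.py <<'E'
from h import *
from scipy.optimize import least_squares
def dish(W,C,z0):
    "rim ring: circle + plane fit near expected centre C (mm)"
    Q=W.reshape(-1,3);Q=Q[np.isfinite(Q).all(1)]*1e3
    r=np.hypot(Q[:,0]-C[0],Q[:,1]-C[1]); Q=Q[(r>46)&(r<60)&(abs(Q[:,2]-z0)<4)]
    if len(Q)<40: print('few',len(Q));return
    f=least_squares(lambda p:np.hypot(Q[:,0]-p[0],Q[:,1]-p[1])-54,C,loss='soft_l1')
    A=np.c_[Q[:,:2]-f.x,np.ones(len(Q))]; k=np.linalg.lstsq(A,Q[:,2],rcond=None)[0]
    print('dish',len(Q),f.x.round(1),'slope',k.round(3)); return f.x
def ball(W,C,z):
    Q=W.reshape(-1,3);Q=Q[np.isfinite(Q).all(1)]*1e3
    r=np.hypot(Q[:,0]-C[0],Q[:,1]-C[1]); Q=Q[(r<35)&(Q[:,2]>z+17)]
    if len(Q)>4: print('ball',len(Q),Q.mean(0).round(1),((Q.max(0)+Q.min(0))/2).round(1))
def inlet(W,C=(471.5,259)):
    Q=W.reshape(-1,3);Q=Q[np.isfinite(Q).all(1)]*1e3
    r=np.hypot(Q[:,0]-C[0],Q[:,1]-C[1]); Q=Q[(r<30)&(abs(Q[:,2]-111)<5)]
    if len(Q): print('inlet',len(Q),Q.mean(0).round(1),((Q.max(0)+Q.min(0))/2).round(1),np.ptp(Q,axis=0).round(0))
E
python3 - <<'E'
from m import *
togo([.4696,.0441,.152],6.05)
for n in('wrist','top','scene'):
    c=cap(n); W=pts(c); print(n); C=dish(W,(574,55),150); C=(574,55) if C is None else C; ball(W,C,124); inlet(W)
    hsv=cv2.cvtColor(c['color'],cv2.COLOR_RGB2HSV)
    m=(hsv[...,0]>100)&(hsv[...,0]<125)&(hsv[...,1]>120)&(abs(W[...,2]-.01)<.01)&(abs(W[...,0]-.47)<.16)&(abs(W[...,1]-.25)<.16)
    if m.sum()>50: print('blue',cv2.minAreaRect((W[m][:,:2]*1000).astype(np.float32)))
E
```

```text
t 17.70 g [0.4693 0.0443 0.151 ] psi 6.07 tilt 0.04 op 11.6 gf 60.0 F [-0.4  0.3 -1.6] q [ -1.  -9. 111.   0.  78.  83.]
shift now-axes [ 0.3  0.2 -1. ]
turn z 0.02 shift after turn [ 0.3  0.2 -1. ]
wrist
dish 3257 [573.6  56. ] slope [-3.50000e-02 -4.00000e-03  1.47648e+02]
ball 1266 [574.1  52.5 145.7] [574.7  52.4 145.5]
inlet 694 [473.1 252.2 109.7] [473.2 256.2 109.8] [29. 23.  8.]
blue ((474.7254638671875, 250.5201873779297), (158.98329162597656, 191.25730895996094), 11.648713111877441)
top
dish 91 [571.2  55. ] slope [ 1.00000e-02 -1.00000e-03  1.47543e+02]
ball 40 [574.1  51.3 145.8] [573.9  51.8 146.7]
inlet 46 [472.3 259.2 110.2] [471.4 259.3 110.1] [26. 29.  7.]
blue ((471.1740417480469, 268.2724609375), (158.19009399414062, 159.36672973632812), 11.796521186828613)
scene
dish 156 [571.3  56.8] slope [-1.00000e-03  7.00000e-03  1.49067e+02]
ball 37 [573.1  54.6 146.7] [560.3  53.1 148. ]
inlet 47 [472.  260.6 111.1] [471.7 260.5 110.9] [28. 29.  9.]
blue ((474.50958251953125, 252.06814575195312), (158.7779998779297, 185.28399658203125), 11.816455841064453)
```

Level (slope under 0.04), ball within 5 mm of centre, fixture yaw 11.7°. Planning the combined carry and turn about the bowl centre.

```bash
python3 - <<'E'
from m import *
N=32; t=np.arange(N+1)/N; s=10*t**3-15*t**4+6*t**5
p0,p1=6.05,101.5; g0=np.array([469.4,44.3]); L=104.4
d=lambda p:np.array([np.cos(np.radians(p)),np.sin(np.radians(p))])
C0=g0+L*d(p0); C1=np.array([471.7,259.7])-64*d(101.7); print(C0,C1)
g=g0.copy(); p=p0
out=[]
for i in range(1,N+1):
    pt=p0+(p1-p0)*s[i]; G=C0+(C1-C0)*s[i]-L*d(pt); e=G-g
    A=np.array([d(p),[d(p)[1],-d(p)[0]]])
    x=np.round(A@e,0 if False else 1); r=round(-(pt-p),1)
    g=g+A.T@x; p=p-r; out.append([5,x[0],x[1],0,0,0,r])
for k in range(0,N,8): print([v for r in out[k:k+8] for v in map(float,r)])
print(g,p)
E
```

```text
[573.21852315  55.3033745 ] [484.6783869  197.02974012]
[5.0, -0.0, 0.0, 0.0, 0.0, 0.0, -0.0, 5.0, -0.2, 0.1, 0.0, 0.0, 0.0, -0.2, 5.0, -0.3, 0.1, 0.0, 0.0, 0.0, -0.5, 5.0, -0.6, 0.2, 0.0, 0.0, 0.0, -0.8, 5.0, -1.0, 0.3, 0.0, 0.0, 0.0, -1.3, 5.0, -1.2, 0.4, 0.0, 0.0, 0.0, -1.9, 5.0, -1.4, 0.4, 0.0, 0.0, 0.0, -2.3, 5.0, -1.5, 0.5, 0.0, 0.0, 0.0, -2.9]
[5.0, -1.4, 0.5, 0.0, 0.0, 0.0, -3.4, 5.0, -1.3, 0.4, 0.0, 0.0, 0.0, -3.9, 5.0, -0.8, 0.4, 0.0, 0.0, 0.0, -4.3, 5.0, -0.3, 0.3, 0.0, 0.0, 0.0, -4.8, 5.0, 0.4, 0.4, 0.0, 0.0, 0.0, -5.0, 5.0, 1.4, 0.4, 0.0, 0.0, 0.0, -5.4, 5.0, 2.2, 0.5, 0.0, 0.0, 0.0, -5.4, 5.0, 3.3, 0.8, 0.0, 0.0, 0.0, -5.6]
[5.0, 4.1, 1.1, 0.0, 0.0, 0.0, -5.6, 5.0, 4.9, 1.4, 0.0, 0.0, 0.0, -5.5, 5.0, 5.5, 1.9, 0.0, 0.0, 0.0, -5.3, 5.0, 5.9, 2.2, 0.0, 0.0, 0.0, -5.1, 5.0, 6.0, 2.6, 0.0, 0.0, 0.0, -4.7, 5.0, 6.0, 2.8, 0.0, 0.0, 0.0, -4.4, 5.0, 5.6, 2.9, 0.0, 0.0, 0.0, -3.9, 5.0, 5.1, 2.9, 0.0, 0.0, 0.0, -3.4]
[5.0, 4.5, 2.7, 0.0, 0.0, 0.0, -2.9, 5.0, 3.7, 2.4, 0.0, 0.0, 0.0, -2.3, 5.0, 3.0, 2.0, 0.0, 0.0, 0.0, -1.8, 5.0, 2.1, 1.4, 0.0, 0.0, 0.0, -1.3, 5.0, 1.4, 1.0, 0.0, 0.0, 0.0, -0.9, 5.0, 0.8, 0.6, 0.0, 0.0, 0.0, -0.4, 5.0, 0.3, 0.2, 0.0, 0.0, 0.0, -0.2, 5.0, 0.0, 0.0, 0.0, 0.0, 0.0, -0.0]
[505.44495685  94.71542623] 101.45000000000002
```

Emit:
drive_tool(moves=[5,0,0,0,0,0,0,5,-0.2,0.1,0,0,0,-0.2,5,-0.3,0.1,0,0,0,-0.5,5,-0.6,0.2,0,0,0,-0.8,5,-1,0.3,0,0,0,-1.3,5,-1.2,0.4,0,0,0,-1.9,5,-1.4,0.4,0,0,0,-2.3,5,-1.5,0.5,0,0,0,-2.9])

```text
t: 18.65
tool_pos: [0.4637, 0.0412, 0.3188]
orientation: [-3.111, -0.441, -0.0]
force: [0.2, -0.4, -1.5]
opening: 0.0112
gripper_force: 60.0
```

Emit:
drive_tool(moves=[5,-1.4,0.5,0,0,0,-3.4,5,-1.3,0.4,0,0,0,-3.9,5,-0.8,0.4,0,0,0,-4.3,5,-0.3,0.3,0,0,0,-4.8,5,0.4,0.4,0,0,0,-5,5,1.4,0.4,0,0,0,-5.4,5,2.2,0.5,0,0,0,-5.4,5,3.3,0.8,0,0,0,-5.6])

```text
t: 19.45
tool_pos: [0.4674, 0.0419, 0.3188]
orientation: [2.798, 1.427, 0.0]
force: [0.5, 0.2, -1.9]
opening: 0.0116
gripper_force: 60.0
```

Emit:
drive_tool(moves=[5,4.1,1.1,0,0,0,-5.6,5,4.9,1.4,0,0,0,-5.5,5,5.5,1.9,0,0,0,-5.3,5,5.9,2.2,0,0,0,-5.1,5,6,2.6,0,0,0,-4.7,5,6,2.8,0,0,0,-4.4,5,5.6,2.9,0,0,0,-3.9,5,5.1,2.9,0,0,0,-3.4])

```text
t: 20.25
tool_pos: [0.4971, 0.0781, 0.3188]
orientation: [2.184, 2.258, 0.0]
force: [0.4, -0.8, -1.3]
opening: 0.0116
gripper_force: 60.0
```

Emit:
drive_tool(moves=[5,4.5,2.7,0,0,0,-2.9,5,3.7,2.4,0,0,0,-2.3,5,3,2,0,0,0,-1.8,5,2.1,1.4,0,0,0,-1.3,5,1.4,1,0,0,0,-0.9,5,0.8,0.6,0,0,0,-0.4,5,0.3,0.2,0,0,0,-0.2,5,0,0,0,0,0,0])

```text
t: 21.05
tool_pos: [0.5056, 0.0946, 0.3187]
orientation: [-1.989, -2.432, 0.0]
force: [0.3, 0.5, -1.4]
opening: 0.0114
gripper_force: 60.0
```

```bash
python3 - <<'E'
from m import *
togo([.5059,.0947,.151],101.5)
for n in('wrist','top','scene'):
    c=cap(n); W=pts(c); print(n); save(c,n+'7.png'); C=dish(W,(484.7,197),150); C=(484.7,197) if C is None else C; ball(W,C,124); inlet(W)
    print(proj(c,[.4717,.2597,.111]))
E
```

```text
t 21.05 g [0.5056 0.0946 0.1514] psi 101.46 tilt 0.00 op 11.4 gf 60.0 F [ 0.3  0.5 -1.4] q [  5.  -3. 105.  -0.  78.  -7.]
shift now-axes [0.  0.3 0.4]
turn z -0.04 shift after turn [0.  0.3 0.4]
wrist
dish 3542 [483.7 198.4] slope [ 6.00000e-03 -3.70000e-02  1.47947e+02]
ball 1299 [487.1 199.3 146.1] [487.  200.2 146. ]
[321.50954625 -57.46220915]
top
few 37
[204.40193976 229.82595244]
scene
dish 179 [481.9 197.2] slope [ 1.20000e-02 -7.00000e-03  1.49316e+02]
ball 40 [485.9 200.7 146.5] [485.2 200.6 146.8]
inlet 50 [472.7 260.7 110.8] [471.1 261.2 111.1] [29. 28.  9.]
[401.03866305 263.79766408]
```

View pics/wrist7.png

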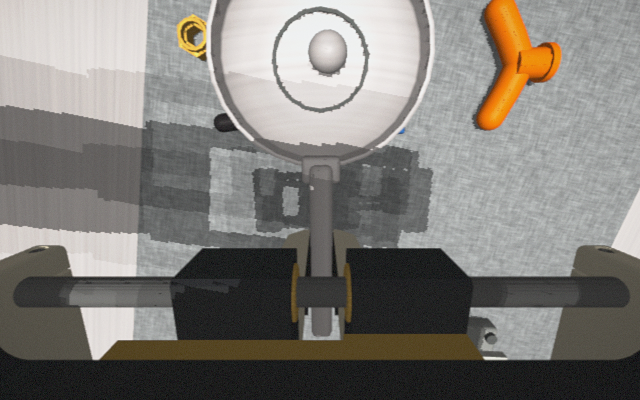

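The ball sits in the ring at (327,50), and the tee and visible nut are undisturbed. By measurement the lip is within about 2 mm of the inlet centre and about 36 mm above the mouth. I'll let it settle, then hand in.

Emit:
drive_tool(moves=[5,0,0,0,0,0,0,5,0,0,0,0,0,0,5,0,0,0,0,0,0,5,0,0,0,0,0,0,5,0,0,0,0,0,0,5,0,0,0,0,0,0])

```text
t: 21.8
tool_pos: [0.5056, 0.0947, 0.3187]
orientation: [-1.988, -2.432, 0.0]
force: [0.2, -0.1, -3.0]
opening: 0.0116
gripper_force: 60.0
```

```bash
python3 - <<'E'
from m import *
c=cap('wrist'); W=pts(c); C=dish(W,(484.7,197),150); ball(W,C,124)
print(robot.close_job())
E
```

```text
dish 3543 [483.7 198.4] slope [ 6.00000e-03 -3.60000e-02  1.47972e+02]
ball 1293 [487.1 199.3 146.1] [487.  200.2 146.1]
the job is handed in; nothing more can be done
None
```

I handed the job in at about 22 s, with no verdict returned: the lever was pulled and eased home, one ball dropped, and the dish is held level over the inlet, ball about 4 mm off centre, lip about 36 mm above the mouth and within about 2 mm of its centre.

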